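# Open the terrine press and draw out the loaf pan

## Robot

A 6-joint arm with a two-finger parallel gripper is mounted at the origin on the work surface. World frame = base frame: x ahead of the robot, y to its left, z up, the work surface at z = 0. Lengths are in m, angles in rad, forces in N, time in s.
With the tool pointing down it reaches from about 0.275 to 0.75 m from the base axis. Payload 10.2 kg.
Tool frame: the origin (TCP) lies at the very end of the fingers, on their centre line; the grasp point (between the pads) lies 19 mm behind it; x points along the fingers, z is the direction in which the jaws open and shut, and the axes are right-handed (so a half turn about x gives the same grasp; the last joint's range is limited). The gripper opens to 85 mm and grips with 20 to 120 N. Pads are 22 mm wide; open, the fingers measure 114 mm over their backs; the gripper's body (76 mm by 85 mm) begins 54 mm behind the grasp point. The pads swing forward as they close: fully open they stand 13 mm farther back than shut.
Start: joints at [1.117, 0.313, 1.498, -0, 1.331, -0.223], TCP at [0.12, 0.511, 0.231] pointing down, gripper open.
Joint ranges: [-2.94, 2.94], [-0.97, 2.17], [0.19, 2.56], [-1.23, 4.37], [0.02, 3.11], [-2.88, 2.88]. Speed limits (rad/s): [2.39, 2.39, 3.01, 3.14, 3.14, 3.14].

## Interface

Orientations are given as [roll, pitch, yaw] about the fixed x, y, z axes, in that order (R = Rz(yaw) Ry(pitch) Rx(roll)).
In Python, from bench import robot, solver, snapshot gives the robot as it stands. The module is installed in compiled form; this text tells all that it offers. Calls block until the motion is done:
- robot.move_pose(position, orientation): joint-space move of the TCP to a pose.
- robot.move_l(position, attitude=None, feed=0.15, stop_force=None): straight line of the TCP; attitude=None keeps the orientation; feed is the mean speed in m/s. With stop_force (N) it stops when the force on the tool has changed by that much, and returns True; else False.
- robot.set_joints(angles): joint-space move.
- robot.release() and robot.grab(effort=None): open the fingers fully, or close them until they stop; effort is the grip in N (None keeps the last).
- robot.sleep(seconds).
- solver.solve_ik(position, orientation): joint angles nearest the present ones, or None.
- robot.read_state(): the state.
- snapshot(name): name is "side" or "top"; returns a dict with "pixels" (400x640x3 uint8, red, green, blue), "fovy" (degrees; the focal length in pixels is half the picture's height over the tangent of half this angle, whatever the lens; pixels are square), "cx", "cy" (the principal point, pixels), "extrinsics" (4x4, takes a point from world to camera coordinates). Camera axes: x right, y down, z forward; pixel columns grow to the right and rows downward; lengths in m; the calibration is good to about 2 mm. A picture is of the moment at which its call begins. There is no depth.
A pose or a line that the arm cannot do raises robot.PlanningError and nothing moves.
- robot.sign_off(): hands the job in, once; it reports no verdict.
The state is a dict: "clock": time; "q": joint angles; "joint_vel": joint speeds; "effort": joint torques, N m; "tcp_pos": TCP position; "tool_rot": TCP orientation; "force": force on the tool from outside, world axes, zero at the start; "torque": the same for the moment, N m; "grip_width": finger opening in m.
Only numpy, scipy, OpenCV 4.12 (cv2) and the standard library are available. Lean on these libraries where they do the work, as an engineer would, in place of code of your own. Each camera call takes 0.05 s, during which the arm holds its last target.

## Task

The loaf pan is caught in the terrine press because the pressing plate sits down inside it. Unscrew the handwheel (counter-clockwise from above), letting your hand rise with it so that you neither hold it down nor drag it up, until the stem's flange comes up snug against the stop sleeve under the crossbar, but do not force it. Then draw the pan flat along the bamboo board towards the board's long open end until it is wholly out from under the plate, let go, and leave the other things on the counter where they are.

Things in the scene. Friction and masses are not known exactly. Their poses are not given: they have to be found in the camera images.
- press: Terrine press, fixed: bamboo board 260 x 470 x 18 mm with a steel portal. Origin on the counter below the screw's axis; z up, y along the board to its long open end (board: y -160 to +310, x -130 to +130 mm). Posts 18 x 30 mm at x = -80 and +80, y = 0. Crossbar along x, 34 mm wide, 106 to 130 mm above the counter, nut boss 38 mm across up to 139 mm. The pan stands on the board under the crossbar.
- wheel_hub (a point): Centre of the steel handwheel on the vertical screw, in the rim's middle plane; rises and turns with it. Rim 66 mm outside diameter, 10 mm round bar, four spokes, hub 20 mm across, 20 mm high; starts 178 to 182 mm above the counter. Turning counter-clockwise from above raises wheel, stem and plate by 30 mm a turn (4.77 mm per rad). It takes about 0.2 N m to turn and stays where left.
- stem: The screw stem; origin at the centre of the top face of its round flange (30 mm across) just above the pressing plate; rises with the stem, does not turn. The plate below it is 80 mm (press x) by 60 mm (press y) by 8 mm, underside 16 mm below the origin. At the start the plate's underside is 4 to 8 mm below the pan's rim and the flange 8 to 18 mm below the stop sleeve.
- stop: Stop sleeve; origin at the centre of its underside. 32 mm across, brass with a rubber washer, around the stem under the crossbar, 98 to 104 mm above the counter (set differently each time). The flange meets it when the press is fully open; its washer yields well under 1 mm: about 0.15 rad of wheel from touch to 150 N of thrust, more than which is forcing it. 100 N of thrust adds about 0.5 N m to the 0.2 N m at the wheel; snug is a few tens of N.
- wheel_float (a joint): Spring float of the wheel's hub up and down on the stem, m, 0 at rest, + when the wheel is pulled up, - when it is pushed down; 5 N per mm. More than 3 mm (15 N) either way counts as dragging or leaning on it.
- pan: Steel loaf pan 105 x 200 x 60 mm, 0.6 kg, 4 mm walls, with a wooden pressing board lying fast inside; origin at the centre of its underside, on the board, y along its length (nearly the press's y). Its rim is 78 mm above the counter. With the pan's centre more than 130 mm along press y, it is wholly out from under the plate.
- pan_handle (a point): Middle of the crosswise bar of the pan's loop handle at the +y end: 10 mm round bar, 64 mm long along the pan's x, 70 mm above the counter, 30 mm of free space between it and the pan's end wall, 135 mm from the pan's centre (a like handle is at the -y end).
- spice_jar: Bystander: small glass jar with steel cap, 40 mm across, 75 mm high, on the bamboo board beside the pan's way; origin at its foot.
- spoon: Bystander: wooden spoon 160 mm long lying on the bamboo board along its other edge.
- crock: Bystander: stoneware crock with a screw-top lid, 132 mm across, 178 mm high; origin at its foot.
- bowl: Bystander: glass bowl, 150 mm across, 65 mm high.
- mug: Bystander: white mug, 80 mm across, 90 mm high.
- oil: Bystander: green glass bottle, 60 mm across, 190 mm high; origin at its foot.
- scraper: Bystander: plastic scraper about 180 mm long lying on the counter.

How it is judged:
On the way:
1. the stem's flange is snug against the stop sleeve (more than 10 N of thrust) (z of stem in the frame of stop above -0.0015 m and contact force between stop and stem above 10 N), for 0.2 s.
At the end, for the whole second after the job is handed in: The flange is still up at the stop sleeve (within 1.5 mm), and the pan rests flat and still on the bamboo board, wholly out from under the plate: its centre 132 to 240 mm from the screw axis towards the open end and within 60 mm of the board's middle line (z of stem in the frame of stop above -0.0015 m and y of pan in the frame of press between 0.132 and 0.24 m and x of pan in the frame of press between -0.06 and 0.06 m and height (world z) of pan between 0.014 and 0.024 m and angle between pan's own z axis and vertical below 0.05 rad and linear speed of pan below 0.01 m/s); the robot touches nothing.
It fails at once if the wheel is dragged up or leaned on (more than 3 mm of its spring float, 15 N) (value of joint wheel_float above 0.003 m or value of joint wheel_float below -0.003 m).
It fails at once if the stem is forced against its stop (more than 150 N of thrust) (contact force between stop and stem above 150 N).
It fails at once if a bystander is pushed or knocked (moved by more than 30 mm) (distance of any of spice_jar, spoon, crock, bowl, mug, oil, scraper from where it was at the start of the episode above 0.03 m).
It also fails if it takes over 72 s, if anything falls off the work surface, if the arm or the gripper's body presses on something with over 40 N, if the wrist force passes 120 N, or if a joint passes its speed limit or range.

## Working session

There is one attempt and no reset: what is moved stays moved. The work goes in short steps, each a Python script; the robot and the scene stay as the last script left them, time stands still between calls to the robot, and variables do not carry over. Pictures are saved under pics/ and viewed, and the job is handed in when it is done.

```bash
mkdir -p pics
cat > h.py <<'E'
import numpy as np, cv2
from bench import robot, solver, snapshot
def snap(n,fn):
    s=snapshot(n); cv2.imwrite('pics/'+fn+'.png',cv2.cvtColor(s['pixels'],cv2.COLOR_RGB2BGR)); return s
def K(s):
    f=200/np.tan(np.radians(s['fovy'])/2); return f,s['cx'],s['cy']
def ray(s,u,v):
    f,cx,cy=K(s); T=np.array(s['extrinsics']); R=T[:3,:3]; t=T[:3,3]
    return -R.T@t, R.T@np.array([(u-cx)/f,(v-cy)/f,1.])
def onz(s,u,v,z):
    o,d=ray(s,u,v); return o+d*(z-o[2])/d[2]
def proj(s,p):
    f,cx,cy=K(s); T=np.array(s['extrinsics']); c=T[:3,:3]@np.array(p)+T[:3,3]; return cx+f*c[0]/c[2], cy+f*c[1]/c[2]
E
python3 - <<'E'
from h import *
for n in('top','side'):
    s=snap(n,n+'0'); print(n,s['fovy'],s['cx'],s['cy'],ray(s,320,200)[0],np.array(s['extrinsics']).round(3).tolist())
st=robot.read_state(); print(st)
E
```

```text
top 44.158679969502884 312.9261869188548 204.75440960962038 [0.26819356 0.02550584 1.42848792] [[0.02, -1.0, 0.007, 0.01], [-0.976, -0.021, -0.216, 0.571], [0.216, -0.002, -0.976, 1.337], [0.0, 0.0, 0.0, 1.0]]
side 44.630634988269236 317.8436870444138 196.69996831064867 [0.43824933 1.32252106 0.96121551] [[-0.995, -0.095, -0.003, 0.565], [-0.049, 0.531, -0.846, 0.132], [0.082, -0.842, -0.533, 1.59], [0.0, 0.0, 0.0, 1.0]]
{'clock': 0.1, 'q': array([ 1.11661492e+00,  3.13342584e-01,  1.49832742e+00, -1.35698876e-05,
        1.33102443e+00, -2.23414646e-01]), 'joint_vel': array([ 1.32115378e-03,  8.26894015e-04, -1.76916281e-03, -4.56684648e-05,
        3.02824262e-04,  6.90631948e-04]), 'effort': array([ 2.00119728e-03, -4.12898433e+01, -2.60144091e+01, -2.30106352e-04,
        3.02287772e-03, -1.04635643e-05]), 'tcp_pos': array([0.12000139, 0.5108699 , 0.23083133]), 'tool_rot': array([ 2.9301382 ,  1.56969447, -2.01301431]), 'force': array([ 0.02101836, -0.81324102, -0.40514434]), 'torque': array([ 0.03370728,  0.02543892, -0.07642537]), 'grip_width': 0.08513120928330012}
```

View pics/top0.png

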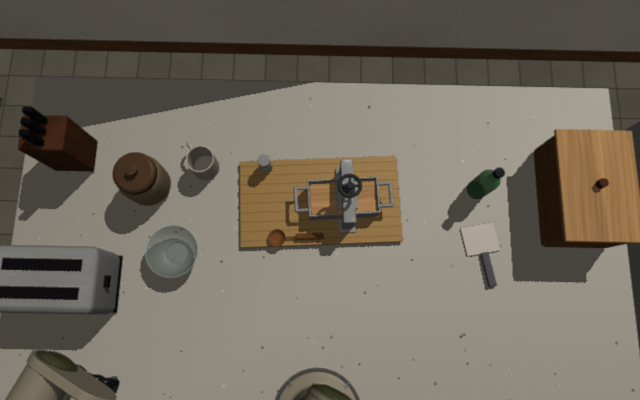

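View pics/side0.png

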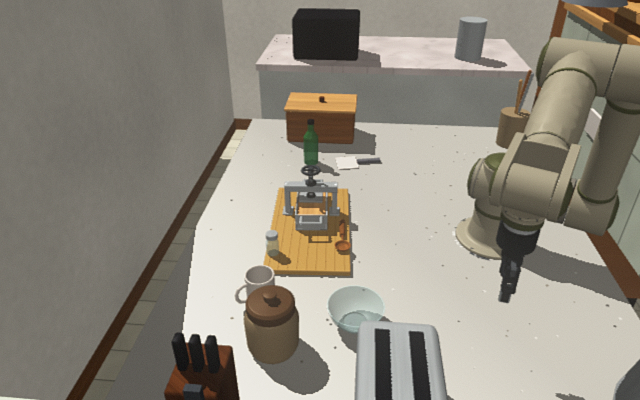

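The top view shows the board at cols 240–402, rows 157–247, with the wheel near (349,186) and the handle bar near (297,200). The long open end is to the left, which is +y in world. I'll zoom in next.

Run:
```python
from h import *
a=cv2.imread('pics/top0.png')[145:255,230:410]; cv2.imwrite('pics/t0z.png',cv2.resize(a,None,fx=4.4,fy=4.4,interpolation=cv2.INTER_CUBIC))
a=cv2.imread('pics/side0.png')[155:280,255:365]; cv2.imwrite('pics/s0z.png',cv2.resize(a,None,fx=4.8,fy=4.8,interpolation=cv2.INTER_CUBIC))
s=snapshot('top'); im=s['pixels']; hsv=cv2.cvtColor(im,cv2.COLOR_RGB2HSV)
m=cv2.inRange(hsv,(8,90,60),(28,255,255)); m[:150]=0;m[255:]=0;m[:,:235]=0;m[:,410:]=0
m=cv2.morphologyEx(m,cv2.MORPH_CLOSE,np.ones((5,5)))
c=max(cv2.findContours(m,0,2)[0],key=cv2.contourArea); r=cv2.minAreaRect(cv2.convexHull(c)); b=cv2.boxPoints(r); print(r)
for p in b: print(p,onz(s,*p,.018))
print('centre',onz(s,*r[0],.018))
print('wheel',onz(s,349,186,.18),'handle',onz(s,297.5,200,.07))
```

```text
((319.54083251953125, 201.6414031982422), (86.48057556152344, 162.14662170410156), 87.95458984375)
[236.97586 161.3223 ] [0.70786463 0.25122866 0.018     ]
[399.0192  155.53503] [ 0.73665836 -0.23324178  0.018     ]
[402.1058  241.96051] [ 0.47554474 -0.23748535  0.018     ]
[240.06247 247.74777] [0.44910038 0.22863697 0.018     ]
centre [0.58974038 0.00273951 0.018     ]
wheel [ 0.5964265  -0.07101097  0.18      ] handle [0.58131143 0.06596616 0.07      ]
```

View pics/t0z.png

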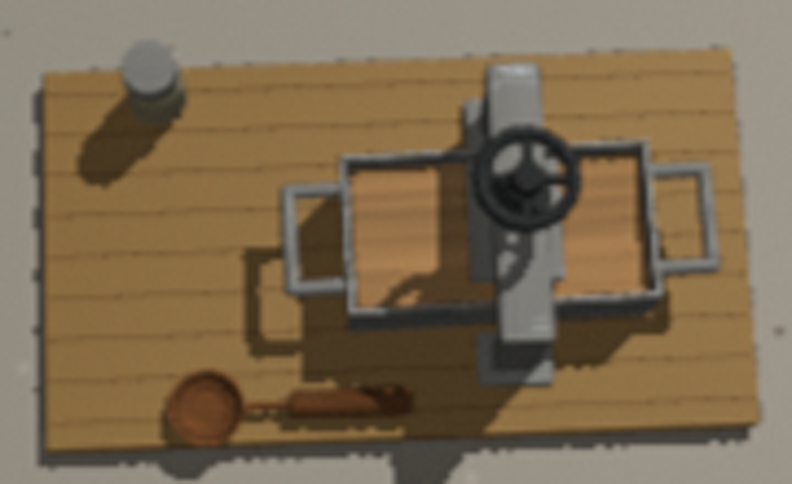

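View pics/s0z.png

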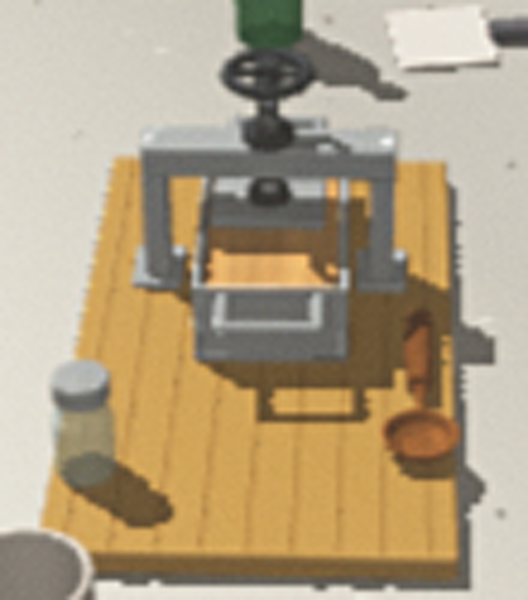

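Seen in the zooms: the board corners, the wheel at about (349.5,185), and the pan's loop handles. The jar is on the +x side of the board and the spoon on the −x side. Next I'll measure precisely, triangulating the wheel from both views.

```bash
cat >> h.py <<'E'
def tri(obs):
    A=np.zeros((3,3));b=np.zeros(3)
    for s,u,v in obs:
        o,d=ray(s,u,v); d=d/np.linalg.norm(d); P=np.eye(3)-np.outer(d,d); A+=P; b+=P@o
    p=np.linalg.solve(A,b); return p,[np.hypot(*(np.array(proj(s,p))-(u,v))) for s,u,v in obs]
E
python3 - <<'E'
from h import *
T=snapshot('top');S=snapshot('side')
z=4.4; c=lambda x,y:(230+(x+.5)/z-.5,145+(y+.5)/z-.5)
sc=lambda x,y:(255+(x+.5)/4.8-.5,155+(y+.5)/4.8-.5)
C=[onz(T,*c(*p),.018) for p in [(43,73),(733,48),(757,424),(43,450)]]
C=np.array(C)[:,:2]; ctr=C.mean(0); ydir=(C[0]+C[3]-C[1]-C[2]); L=np.linalg.norm(ydir)/2; ydir/=np.linalg.norm(ydir)
xd=np.array([ydir[1],-ydir[0]])
print('board ctr',ctr,'len',L,'wid',np.linalg.norm(C[0]+C[1]-C[2]-C[3])/2,'ydir',ydir,'xdir',xd,'yaw',np.arctan2(xd[1],xd[0]))
org=ctr-.075*ydir; print('origin',org)
pf=lambda p:(np.round([(p[:2]-org)@xd,(p[:2]-org)@ydir],4))
# wheel ellipses
for s,box,n in((T,(168,203,334,368),'t'),(S,(160,178,298,326),'s')):
    r0,r1,c0,c1=box; g=cv2.cvtColor(s['pixels'],cv2.COLOR_RGB2GRAY)[r0:r1,c0:c1]
    print(n,np.array(g).min())
    m=(g<75).astype(np.uint8); cs=cv2.findContours(m,0,cv2.CHAIN_APPROX_NONE)[0]; k=max(cs,key=len); e=cv2.fitEllipse(k); print(n,(e[0][0]+c0,e[0][1]+r0),e[1],len(k))
wt=c(526,177.5); ws=sc(267,74)
p,e=tri([(T,*wt),(S,*ws)]); print('wheel',wt,ws,p,e,pf(p))
print('wheel ray at .18',onz(T,*wt,.18),pf(onz(T,*wt,.18)))
h1=onz(T,*c(285+5,187+3),.07);h2=onz(T,*c(295,289),.07)
print('handle ends',h1,h2,pf(h1),pf(h2),np.linalg.norm(h1-h2))
for q in [(345,160),(645,147),(658,302),(351,318)]: print('rim',pf(onz(T,*c(*q),.078)))
b1=onz(T,*c(707,168),.07);b2=onz(T,*c(714,268),.07);print('back handle',pf(b1),pf(b2))
print('jar cap',pf(onz(T,*c(149,68),.093)), 'side cap',pf(onz(S,*sc(81,378),.093)))
E
```

```text
board ctr [0.59370568 0.00343184] len 0.46871020695754406 wid 0.25778725103269523 ydir [-0.05862398  0.99828014] xdir [0.99828014 0.05862398] yaw 0.05865760782681106
origin [ 0.59810248 -0.07143917]
t 17
t (346.4472131729126, 185.6341552734375) (30.094676971435547, 35.077598571777344) 122
s 50
s (310.64632987976074, 167.76946640014648) (15.419280052185059, 16.662912368774414) 59
wheel (349.1590909090909, 184.95454545454544) (310.2291666666667, 170.02083333333334) [ 0.59910781 -0.07135097  0.18089502] [np.float64(0.0305609485776552), np.float64(0.024291757834857416)] [0.001 0.   ]
wheel ray at .18 [ 0.59926257 -0.07141619  0.18      ] [ 0.0012 -0.    ]
handle ends [0.6167852  0.07253053 0.07      ] [0.55153589 0.06754159 0.07      ] [0.0271 0.1426] [-0.0383  0.1415] 0.06543975895011464
rim [0.0437 0.1064]
rim [ 0.0452 -0.0875]
rim [-0.0571 -0.089 ]
rim [-0.0601  0.1064]
back handle [ 0.0318 -0.128 ] [-0.0346 -0.1276]
jar cap [0.1054 0.2302] side cap [0.1062 0.234 ]
```

The measurements agree well: the board comes out 469×258 mm, the wheel triangulates to (0.599, −0.071, 0.181) on the press axis, and the handle is 65 mm long at press y 0.142. Next is the wrist range for the twist.

Run:
```python
from h import *
for th in np.arange(-3,3.2,.5):
    q=solver.solve_ik([.599,-.0714,.156],[0,np.pi/2,th]); print(round(th,2), None if q is None else np.round(q,2))
```

```text
-3.0 [-0.31  0.55  1.35 -0.    1.24  2.69]
-2.5 [-0.31  0.55  1.35 -0.    1.24  2.19]
-2.0 [-0.31  0.55  1.35 -0.    1.24  1.69]
-1.5 [-0.31  0.55  1.35 -0.    1.24  1.19]
-1.0 [-0.31  0.55  1.35 -0.    1.24  0.69]
-0.5 [-0.31  0.55  1.35 -0.    1.24  0.19]
0.0 [-0.31  0.55  1.35  0.    1.24 -0.31]
0.5 [-0.31  0.55  1.35  0.    1.24 -0.81]
1.0 [-0.31  0.55  1.35  0.    1.24 -1.31]
1.5 [-0.31  0.55  1.35  0.    1.24 -1.81]
2.0 [-0.31  0.55  1.35  0.    1.24 -2.31]
2.5 [-0.31  0.55  1.35  0.    1.24 -2.81]
3.0 None
```

Run:
```python
from h import *
W=[.599,-.0714]
robot.move_pose([*W,.26],[0,np.pi/2,-3.0])
st=robot.read_state(); print(st['clock'],st['q'].round(2),st['tcp_pos'],st['force'],st['torque'])
print(robot.move_l([*W,.156],feed=.08,stop_force=6))
st=robot.read_state(); print(st['clock'],st['tcp_pos'],st['force'],st['torque'])
for n in('top','side'):
    s=snap(n,n+'1')
    x,y=map(int,proj(s,[.599,-.0714,.18])); a=cv2.imread(f'pics/{n}1.png')[max(0,y-60):y+60,x-70:x+70]; cv2.imwrite(f'pics/{n}1z.png',cv2.resize(a,None,fx=4,fy=4,interpolation=cv2.INTER_CUBIC))
```

```text
2.9167 [-0.31  0.47  1.19  0.    1.48  2.69] [ 0.59902401 -0.07079729  0.26001776] [-0.71690949  0.98375217  0.45996386] [0.03770109 0.0198127  0.00112706]
False
4.3667 [ 0.59924535 -0.07146098  0.15654141] [ 0.23558664 -0.22339695 -0.77835662] [-0.00428318  0.02610498 -0.01857692]
```

View pics/side1z.png

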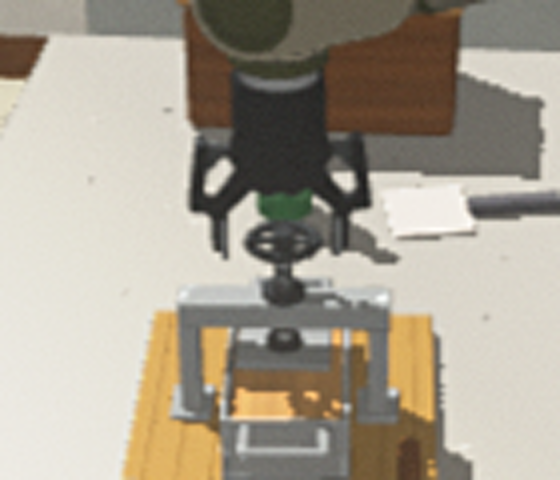

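View pics/top1z.png

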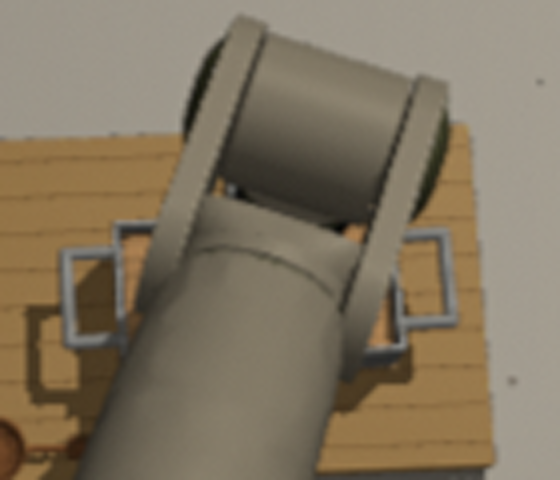

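The side view shows the fingers on either side of the wheel (cols 220 and 338, wheel centre 283), tips just below the rim. I'll close gently and check the forces.

Run:
```python
from h import *
robot.grab(40)
for i in range(2):
    robot.sleep(.2); st=robot.read_state(); print(st['clock'],st['grip_width'],st['tcp_pos'],st['force'].round(2),st['torque'].round(3))
s=snap('side','side2')
x,y=map(int,proj(s,[.599,-.0714,.15])); a=cv2.imread('pics/side2.png')[y-50:y+50,x-50:x+50]; cv2.imwrite('pics/side2z.png',cv2.resize(a,None,fx=5,fy=5,interpolation=cv2.INTER_CUBIC))
```

```text
5.0 0.06338952824597156 [ 0.59746375 -0.07161004  0.15634783] [-11.65  -0.95   6.89] [-0.165  1.727  0.088]
5.2 0.06342310253012853 [ 0.59746671 -0.07159204  0.15631942] [-10.75  -0.61   6.08] [-0.09   1.763  0.097]
```

View pics/side2z.png

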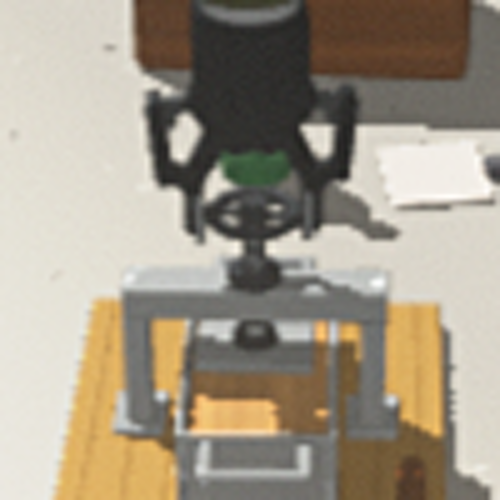

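The grip is firm at 63 mm. It pushes the wheel down about 6 N and carries −11 N sideways, so the axis is really at x≈0.5975. I'll re-centre and then start turning in small steps with force feedback.

Run:
```python
from h import *
robot.move_l([.5975,-.0716,.1575],[0,np.pi/2,-3.0],feed=.004)
robot.sleep(.2)
def p(): 
    st=robot.read_state(); print(round(st['clock'],2),st['grip_width'].round(4),st['tcp_pos'].round(4),st['q'][5].round(3),st['force'].round(1),st['torque'].round(3)); return st
p()
th=-3.0;z=.1575
for i in range(2):
    th+=.15; z+=.15*.00477
    robot.move_l([.5975,-.0716,z],[0,np.pi/2,th],feed=.0015); p()
```

```text
Traceback (most recent call last):
AttributeError: 'float' object has no attribute 'round'
```

```bash
cat >> h.py <<'E'
def p():
    st=robot.read_state(); print(round(st['clock'],2),round(float(st['grip_width']),4),st['tcp_pos'].round(4),round(float(st['q'][5]),3),st['force'].round(1),st['torque'].round(3)); return st
E
python3 - <<'E'
from h import *
p()
th=-3.0;z=.1575
for i in range(2):
    th+=.15; z+=.15*.00477
    robot.move_l([.5975,-.0716,z],[0,np.pi/2,th],feed=.0015); p()
s=snap('side','side3')
E
```

```text
6.13 0.0637 [ 0.5972 -0.0716  0.1574] 2.686 [-4.6 -0.7  1.7] [-0.145  0.904  0.048]
6.53 0.0632 [ 0.5972 -0.0716  0.1581] 2.536 [-5.  -0.5  1.5] [-0.158  0.834  0.038]
6.92 0.0632 [ 0.5972 -0.0717  0.1588] 2.386 [-5.1 -1.5  1.5] [-0.146  0.888  0.068]
```

Run:
```python
from h import *
th=-2.7;z=.1575+.3*.00477
for i in range(4):
    th+=.25; z+=.25*.00477
    robot.move_l([.597,-.0716,z],[0,np.pi/2,th],feed=.002); p()
s=snap('side','side4')
x,y=map(int,proj(s,[.599,-.0714,.15])); a=cv2.imread('pics/side4.png')[y-50:y+50,x-50:x+50]; cv2.imwrite('pics/side4z.png',cv2.resize(a,None,fx=5,fy=5,interpolation=cv2.INTER_CUBIC))
```

```text
7.55 0.0632 [ 0.5971 -0.0717  0.1601] 2.138 [-3.3 -0.7  0.2] [-0.234  0.437 -0.019]
8.1 0.0634 [ 0.5971 -0.0717  0.1613] 1.888 [-3.4 -1.4  0.7] [-0.244  0.391 -0.018]
8.65 0.0635 [ 0.5971 -0.0717  0.1625] 1.638 [-2.6 -1.4  1.1] [-0.318  0.385  0.003]
9.2 0.0633 [ 0.5971 -0.0717  0.1637] 1.388 [-1.6 -2.1  0.7] [-0.38   0.365  0.026]
```

View pics/side4z.png

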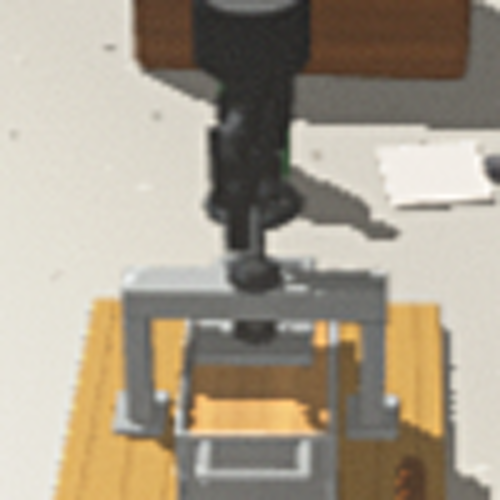

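The plate has visibly risen (edge at row ~342, was ~352) and the forces stay small. I'll go on in finer steps, watching joint 6's torque as well.

```bash
cat >> h.py <<'E'
def turn(th0,n,d,X=.597,Y=-.0718,dz=0,lim=9,feed=None):
    z0=.1575+(3.0)*.00477
    b=[]
    for i in range(n):
        th0+=d
        robot.move_l([X,Y,z0+th0*.00477+dz],[0,np.pi/2,th0],feed=feed or .002)
        st=robot.read_state(); e=st['effort'][5]
        print(round(th0,3),round(st['clock'],2),round(float(st['grip_width']),4),st['force'].round(1),st['torque'].round(3),'e6',round(float(e),3),'q6',round(float(st['q'][5]),4))
        if abs(e)>lim: break
    return th0
E
python3 - <<'E'
from h import *
turn(-1.7,6,.1)
E
```

```text
-1.6 9.57 0.0633 [-0.9 -1.3  0.6] [-0.272  0.276  0.08 ] e6 -0.06 q6 1.2881
-1.5 9.88 0.0635 [-2.3 -0.5  1.8] [-0.288  0.229  0.118] e6 -0.057 q6 1.1887
-1.4 10.19 0.0631 [-1.8 -0.7  1.4] [-0.265  0.178  0.084] e6 -0.06 q6 1.0891
-1.3 10.5 0.0635 [-1.6 -1.6 -0.3] [-0.228  0.117  0.051] e6 -0.061 q6 0.9892
-1.2 10.81 0.0633 [-1.3 -0.   1.4] [-0.255  0.133  0.16 ] e6 -0.062 q6 0.8892
-1.1 11.12 0.0633 [-0.7 -0.9  1.2] [-0.239  0.104  0.112] e6 -0.062 q6 0.7892
```

Run:
```python
from h import *
s=snap('side','side5')
x,y=map(int,proj(s,[.599,-.0714,.11]))
ims=[cv2.resize(cv2.imread(f'pics/{n}.png')[y-40:y+40,x-25:x+25],None,fx=7,fy=7,interpolation=cv2.INTER_CUBIC) for n in('side2','side5')]
cv2.imwrite('pics/cmp5.png',np.hstack(ims))
```

```text
(no output)
```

View pics/cmp5.png

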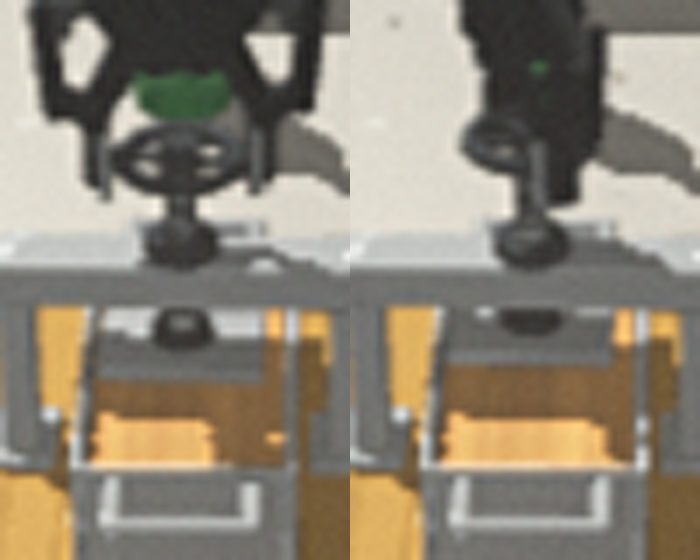

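The plate's front edge rose about 2.6 px, roughly 10 mm, so the screw is following the hand. I'll go on in 0.04 rad steps with a torque stop.

Run:
```python
from h import *
turn(-1.1,14,.04,lim=.15)
```

```text
-1.06 11.42 0.0638 [-0.8 -0.6  1.2] [-0.202  0.091 -0.047] e6 -0.172 q6 0.7481
```

Run:
```python
from h import *
def r():
    st=robot.read_state(); print(round(st['clock'],2),st['force'].round(1),st['torque'].round(3),'e6',round(float(st['effort'][5]),3),round(float(st['q'][5]),4))
r(); robot.sleep(.2); r(); robot.sleep(.2); r()
th=turn(-1.06,1,.04); robot.sleep(.2); r()
th=turn(th,1,.04); robot.sleep(.2); r()
```

```text
11.42 [-0.8 -0.6  1.2] [-0.202  0.091 -0.047] e6 -0.172 0.7481
11.62 [-1.1 -1.   1.2] [-0.222  0.072 -0.134] e6 -0.089 0.7468
11.82 [-0.8  0.2  0.3] [-0.231  0.013 -0.107] e6 -0.124 0.7461
-1.02 12.07 0.0635 [-0.8 -1.   0.3] [-0.185  0.024 -0.054] e6 -0.165 q6 0.7066
12.27 [-0.6 -1.   1. ] [-0.169  0.002 -0.084] e6 -0.043 0.7063
-0.98 12.52 0.0634 [ 0.4 -1.1  0.6] [-0.133  0.018  0.012] e6 -0.165 q6 0.6668
12.72 [-0.5 -0.6  1.5] [-0.209  0.015 -0.086] e6 -0.047 0.6663
```

That is just the running torque for short steps, with no contact yet. I'll continue with a higher threshold.

Run:
```python
from h import *
turn(-.98,25,.04,lim=.22)
```

```text
-0.94 12.97 0.0632 [-0.6 -1.3  0.8] [-0.207 -0.025 -0.061] e6 -0.165 q6 0.6268
-0.9 13.22 0.0632 [-0.2 -1.2  0.6] [-0.27  -0.082 -0.018] e6 -0.168 q6 0.5873
-0.86 13.47 0.0632 [-0.4 -0.9  1. ] [-0.269 -0.034 -0.027] e6 -0.169 q6 0.5475
-0.82 13.72 0.0633 [-0.2 -0.8  1.6] [-0.227 -0.062 -0.044] e6 -0.17 q6 0.5075
-0.78 13.97 0.0635 [-0.2 -0.8  0.5] [-0.213 -0.07  -0.123] e6 -0.17 q6 0.4675
-0.74 14.22 0.0636 [ 0.2 -0.5  1.1] [-0.306 -0.08  -0.02 ] e6 -0.17 q6 0.4276
-0.7 14.47 0.0633 [ 0.6 -1.1  0.6] [-0.215 -0.18  -0.078] e6 -0.17 q6 0.3875
-0.66 14.72 0.0633 [-0.2 -1.4  0.5] [-0.301 -0.152 -0.051] e6 -0.17 q6 0.3476
-0.62 14.97 0.0633 [ 0.4 -1.   1. ] [-0.237 -0.153 -0.08 ] e6 -0.17 q6 0.3076
-0.58 15.22 0.0634 [ 0.9 -1.2  0.7] [-0.231 -0.142 -0.097] e6 -0.17 q6 0.2676
-0.54 15.47 0.0632 [-0.5 -1.5  0.8] [-0.275 -0.206 -0.115] e6 -0.17 q6 0.2276
-0.5 15.72 0.0635 [ 0.2 -1.9  1.5] [-0.314 -0.17  -0.067] e6 -0.17 q6 0.1876
-0.46 15.97 0.0634 [ 0.4 -0.9  2. ] [-0.298 -0.254 -0.087] e6 -0.17 q6 0.1475
-0.42 16.22 0.0634 [ 1.1 -0.9  0.9] [-0.231 -0.193 -0.037] e6 -0.171 q6 0.1076
-0.38 1
[... 164 characters left out ...]
632 [ 1.8 -1.1  0.7] [-0.245 -0.304 -0.063] e6 -0.171 q6 -0.0124
-0.26 17.22 0.0632 [-0.1 -1.6  0.2] [-0.234 -0.292 -0.085] e6 -0.17 q6 -0.0524
-0.22 17.47 0.0634 [ 1.3 -1.6  0.3] [-0.238 -0.326 -0.024] e6 -0.171 q6 -0.0924
-0.18 17.72 0.063 [ 1.1 -1.6  0.5] [-0.287 -0.304 -0.038] e6 -0.171 q6 -0.1324
-0.14 17.97 0.0632 [ 1.4 -1.8  2.2] [-0.227 -0.325 -0.084] e6 -0.171 q6 -0.1724
-0.1 18.22 0.0635 [ 1.9 -1.7  2. ] [-0.286 -0.363 -0.055] e6 -0.171 q6 -0.2124
-0.06 18.47 0.0634 [ 1.9 -1.1  0.7] [-0.23  -0.375 -0.067] e6 -0.171 q6 -0.2525
-0.02 18.72 0.0636 [ 1.  -0.4  0.7] [-0.235 -0.432 -0.021] e6 -0.171 q6 -0.2924
0.02 18.97 0.0631 [ 2.2 -1.5  1.2] [-0.306 -0.408 -0.074] e6 -0.171 q6 -0.3324
```

Run:
```python
from h import *
turn(.02,22,.04,lim=.22,X=.5966)
```

```text
0.06 19.27 0.0634 [ 4.2 -2.2 -0.2] [-0.211 -0.851 -0.168] e6 -0.214 q6 -0.373
0.1 19.52 0.063 [ 5.6 -0.7  0.1] [-0.203 -0.831 -0.334] e6 -0.379 q6 -0.4129
```

Contact: the torque rose by about 0.2 N·m, which is roughly 40 N of thrust. I'll hold and check.

Run:
```python
from h import *
def r():
    st=robot.read_state(); print(round(st['clock'],2),st['force'].round(1),st['torque'].round(3),'e6',round(float(st['effort'][5]),3),round(float(st['q'][5]),4))
for i in range(3): robot.sleep(.15); r()
th=turn(.1,1,.015,X=.597); 
for i in range(2): robot.sleep(.15); r()
s=snap('side','side6')
x,y=map(int,proj(s,[.599,-.0714,.11]))
cv2.imwrite('pics/s6.png',cv2.resize(cv2.imread('pics/side6.png')[y-40:y+40,x-25:x+25],None,fx=7,fy=7,interpolation=cv2.INTER_CUBIC))
```

```text
19.67 [ 5.  -1.4 -0. ] [-0.181 -0.876 -0.33 ] e6 -0.293 -0.4127
19.82 [ 5.  -1.7 -0.4] [-0.279 -0.91  -0.252] e6 -0.293 -0.4127
19.97 [ 4.9 -1.  -0.3] [-0.188 -0.921 -0.268] e6 -0.293 -0.4127
0.115 20.25 0.0632 [ 4.1 -2.1  0.7] [-0.198 -0.57  -0.519] e6 -0.497 q6 -0.4284
20.4 [ 3.  -1.5 -0.4] [-0.237 -0.605 -0.482] e6 -0.483 -0.4288
20.55 [ 3.3 -1.6 -0.6] [-0.184 -0.641 -0.568] e6 -0.496 -0.4291
```

View pics/s6.png

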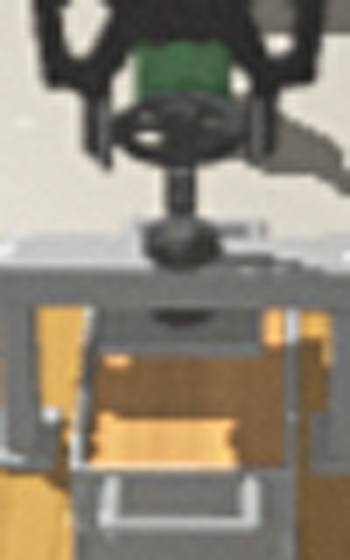

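The flange is up under the crossbar, holding steadily at roughly 55–60 N for over 0.3 s, and the plate is clear of the rim. I'll release, retreat, look again, and then go to the pan handle.

Run:
```python
from h import *
robot.release(); robot.sleep(.1); p()
robot.move_l([.597,-.0717,.27],feed=.1)
robot.move_pose([.5832,.060+.0,.20],[0,np.pi/2,.072]); p()
robot.move_l([.5832,.060+.10,.20]) 
T=snap('top','top7');S=snap('side','side7')
a=cv2.imread('pics/top7.png')[145:255,230:410]; cv2.imwrite('pics/t7z.png',cv2.resize(a,None,fx=4.4,fy=4.4,interpolation=cv2.INTER_CUBIC))
a=cv2.imread('pics/side7.png')[155:280,255:365]; cv2.imwrite('pics/s7z.png',cv2.resize(a,None,fx=4.8,fy=4.8,interpolation=cv2.INTER_CUBIC))
```

```text
21.06 0.0852 [ 0.5969 -0.0717  0.1723] -0.429 [-0.2 -0.4  0.8] [-0.033  0.027 -0.021]
22.83 0.0853 [0.5835 0.0596 0.2003] -0.17 [ 0.5 -0.8  0.3] [ 0.022 -0.026  0.043]
```

View pics/t7z.png

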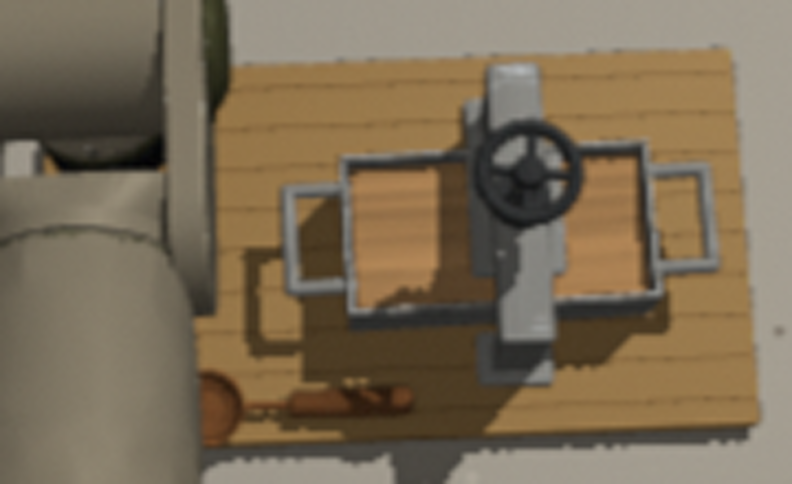

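View pics/s7z.png

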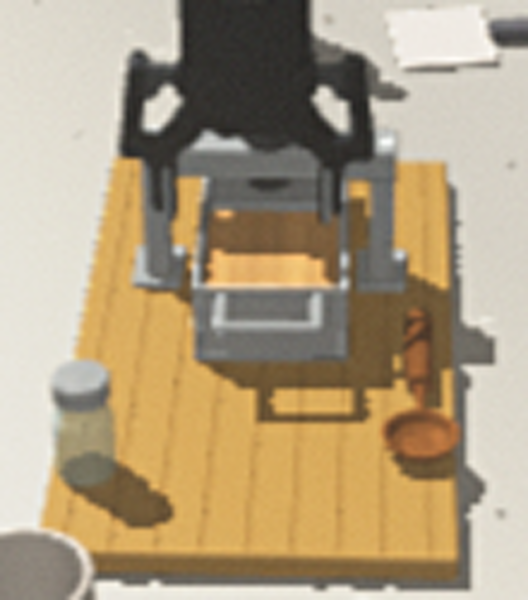

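Nothing has shifted: the handle is at the same pixels and the flange is up. I'll triangulate the handle bar's middle from both views, then descend onto it.

Run:
```python
from h import *
T=snapshot('top');S=snapshot('side')
c=lambda x,y:(230+(x+.5)/4.4-.5,145+(y+.5)/4.4-.5)
sc=lambda x,y:(255+(x+.5)/4.8-.5,155+(y+.5)/4.8-.5)
print(tri([(T,*c(293,239)),(S,*sc(267,325))]), onz(S,*sc(267,325),.07), onz(T,*c(293,239),.07))
```

```text
(array([0.58460653, 0.06967564, 0.07061083]), [np.float64(0.14343745698393928), np.float64(0.12817033738857378)]) [0.58511692 0.06866926 0.07      ] [0.58433274 0.06971117 0.07      ]
```

Run:
```python
from h import *
robot.move_l([.584,.0597,.20])
print(robot.move_l([.584,.0597,.044],feed=.08,stop_force=5)); p()
S=snap('side','side8')
x,y=map(int,proj(S,[.584,.06,.07])); a=cv2.imread('pics/side8.png')[y-40:y+40,x-50:x+50]; cv2.imwrite('pics/s8z.png',cv2.resize(a,None,fx=6,fy=6,interpolation=cv2.INTER_CUBIC))
```

```text
False
26.77 0.0856 [0.5842 0.0597 0.0443] -0.17 [0.4 0.2 0.3] [-0.025 -0.007  0.04 ]
```

View pics/s8z.png

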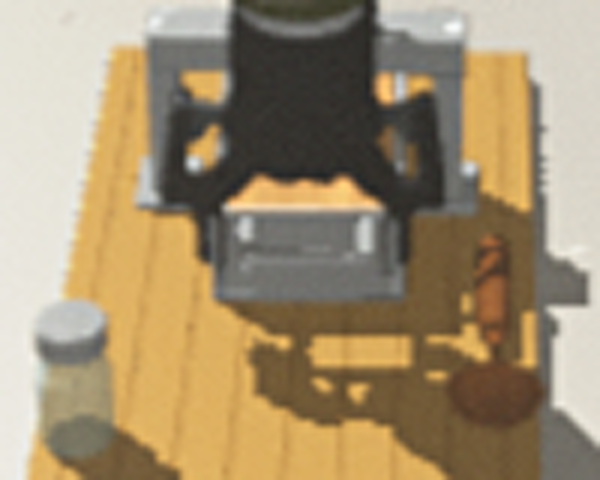

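The fingers stand either side of the loop (cols 208 and 395, handle ends at 240 and 370) with no contact force. Next: grip and pull in stages.

Run:
```python
from h import *
robot.grab(35); robot.sleep(.1); st=p()
x,y,z=st['tcp_pos']
# target along press y: pan y from .007 to ~.185
yd=np.array([-.0586,.9983])
print(robot.move_l([x+yd[0]*.03,y+yd[1]*.03,.0445],feed=.04,stop_force=25)); p()
S=snap('side','side9')
a=cv2.imread('pics/side9.png')[155:280,255:365]; cv2.imwrite('pics/s9z.png',cv2.resize(a,None,fx=4.8,fy=4.8,interpolation=cv2.INTER_CUBIC))
```

```text
27.2 0.0728 [0.5841 0.0597 0.0447] -0.169 [-2.2  0.   5.4] [-0.012  0.365 -0.029]
False
28.1 0.0729 [0.5825 0.0901 0.0447] -0.118 [0.6 0.2 5. ] [0.057 0.002 0.117]
```

View pics/s9z.png

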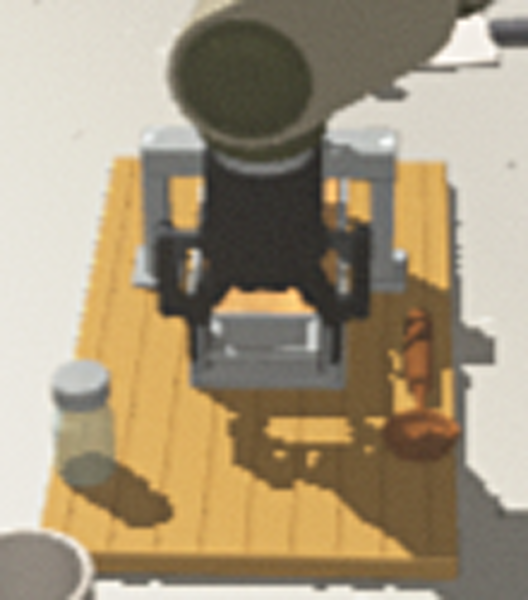

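The pan follows: its front moved down the image and the handle is still in the grip. I'll pull the rest.

Run:
```python
from h import *
st=robot.read_state(); x,y,z=st['tcp_pos']; yd=np.array([-.0586,.9983])
print(robot.move_l([x+yd[0]*.145,y+yd[1]*.145,.0447],feed=.06,stop_force=25)); p()
robot.sleep(.3); robot.release(); robot.sleep(.3); p()
st=robot.read_state(); x,y,z=st['tcp_pos']
robot.move_l([x,y,.20],feed=.1)
robot.move_pose([.40,-.30,.30],[0,np.pi/2,.07]); p()
T=snap('top','top10');S=snap('side','side10')
a=cv2.imread('pics/top10.png')[145:255,230:410]; cv2.imwrite('pics/t10z.png',cv2.resize(a,None,fx=4.4,fy=4.4,interpolation=cv2.INTER_CUBIC))
```

```text
False
30.73 0.0725 [0.5741 0.234  0.0447] 0.128 [ 0.6 -6.1  4.5] [-0.834 -0.151 -0.027]
31.62 0.0854 [0.574  0.2349 0.0446] 0.128 [ 0.3 -0.3  0. ] [ 0.044 -0.02   0.004]
35.38 0.0854 [ 0.4004 -0.2995  0.2999] -0.948 [ 0.3 -0.2  0.5] [0.005 0.013 0.028]
```

View pics/t10z.png

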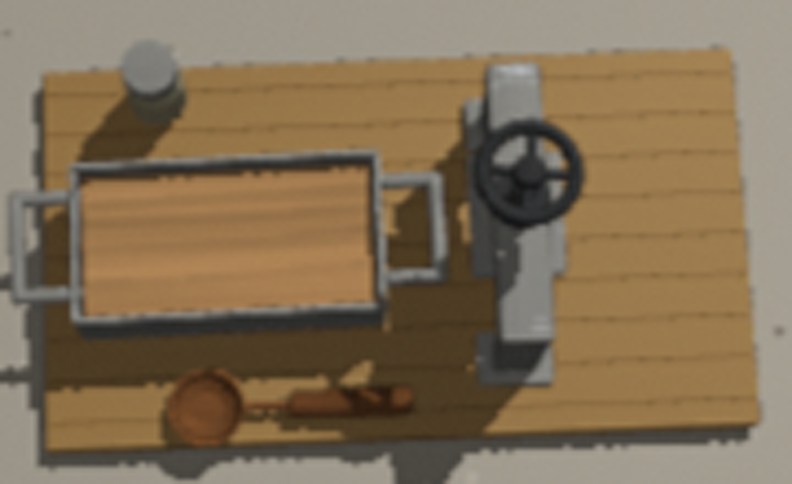

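View pics/side10.png

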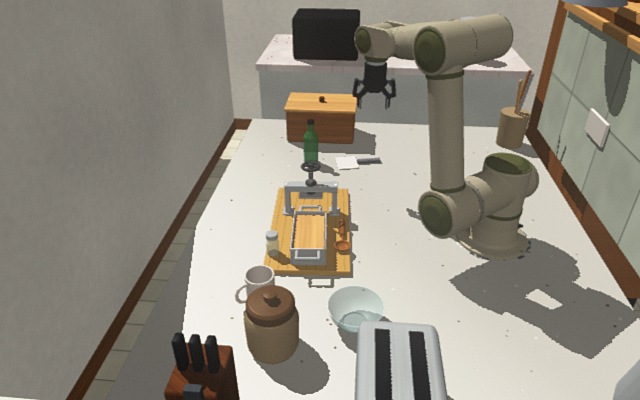

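The pan is clear of the portal (crop corners about (72,165) to (380,318)), and jar, spoon and the others look unmoved. I'll check the numbers and then sign off.

Run:
```python
from h import *
T=snapshot('top');S=snapshot('side')
c=lambda x,y:(230+(x+.5)/4.4-.5,145+(y+.5)/4.4-.5)
org=np.array([.5981,-.0714]);yd=np.array([-.0586,.9983]);xd=np.array([.9983,.0586])
P=np.array([onz(T,*c(*q),.078)[:2] for q in[(72,167),(378,154),(381,310),(75,324)]]).mean(0)-org
print('pan x,y',P@xd,P@yd)
print('wheel z from top/side')
ws=None
a=cv2.imread('pics/top0.png').astype(int);b=cv2.imread('pics/top10.png').astype(int)
d=(np.abs(a-b).max(2)>40).astype(np.uint8); cs=cv2.findContours(cv2.morphologyEx(d,cv2.MORPH_OPEN,np.ones((2,2))),0,2)[0]
print([cv2.boundingRect(k) for k in cs if cv2.contourArea(k)>8])
print('clock',robot.read_state()['clock'])
```

```text
pan x,y -0.005193720876170535 0.18385457798397872
wheel z from top/side
[(281, 393, 10, 7), (297, 385, 55, 15), (293, 369, 67, 31), (7, 351, 114, 49), (487, 282, 10, 9), (309, 228, 6, 5), (511, 227, 17, 33), (453, 210, 85, 70), (225, 209, 14, 24), (388, 203, 6, 5), (193, 201, 299, 199), (349, 197, 5, 10), (335, 192, 3, 8), (240, 188, 72, 47), (379, 184, 15, 18), (314, 181, 19, 30), (259, 180, 54, 8), (355, 178, 32, 52), (353, 177, 7, 7), (348, 173, 13, 6)]
clock 35.575
```

Run:
```python
from bench import robot
robot.sign_off()
```

```text
the job is handed in; nothing more can be done
```

I unscrewed the press until the flange was snug against the stop, drew the pan clear of the plate, and handed the job in at about 36 s of the 72 s. No verdict was reported.

- **Unscrewing:** I gripped the wheel rim across its diameter and turned it about 3.1 rad counter-clockwise, with the hand rising 4.77 mm per rad. The vertical force stayed within about 2 N while turning; it was about 7 N just after gripping, before I corrected the height.
- **Snug at the stop:** I stopped when the torque rise showed contact. Joint 6 held about 0.49 N·m for over 0.3 s, which I take as roughly 55–60 N of thrust. That figure is inferred from the torque, not measured. The wrist's moment reading ran lower than the stated 0.2 N·m before contact, so I relied on the change in torque.
- **Drawing out the pan:** I gripped the loop handle across its sides, pulled it about 175 mm along the board, released it and retreated with the gripper clear.
- **Last checks:** The pan's centre measures x −5 mm, y +184 mm in the press frame, inside the required range. In the last pictures the pan sits flat, the wheel and plate are still up, and the jar, spoon and other things look unmoved.
- **Not fully checked:** The arm hid parts of the scraper area in the final top view, so there I relied on the side view. I did not re-measure the flange's gap to the stop after letting go of the wheel.

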